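# Set the bottle guide rail to the blue format mark

### The job

The line is being changed over to the blue-capped bottles. With a fingertip on the knurled wheel of the bench conveyor, roll the wheel until the guide rail has closed in so far that its red pointer stands on the blue mark of the scale, then take the hand away. Move the rail only by the wheel, never by touching the rail, its rods or its pointer; do not nip the bottles waiting between the rails, and leave the bottles and the label roll standing where they are.

Things in the scene. Friction and masses are not known exactly. Their poses are not given: they have to be found in the camera images.
- conveyor: Bench conveyor for bottles, 640 mm long (its y), fixed to the bench, belt still. Origin on the bench under the belt's centre; x across the belt to the far side, z up. Green belt 88 mm wide, top 65 mm high. Far rail fixed, inner face at x = 30 mm; nothing of it above 118 mm. Grey adjuster housing on the robot's side: x -155 to -75, y -50 to 50, top 106 mm high, wheel in a slot in its middle.
- wheel_top (a point): Topmost point of the knurled adjuster wheel, mid-tread, fixed to the conveyor (does not turn): 118 mm above the bench, at conveyor x = -115, y = 0 mm; axes as the conveyor's. Metal wheel of 60 mm diameter, tread 22 mm wide, axle along conveyor y, 88 mm high. Its top stands 12 mm proud of the housing and is 48 mm long there.
- wheel (a joint): Turn of the wheel, rad, 0 to 5.25; grows when its top is rolled towards the belt (conveyor +x), which closes the gap; rolled back it opens. Rack and pinion: rail moves 8 mm per rad, so 30 mm of tread under the finger moves the rail 8 mm. Stroke after stroke may be taken; drag about 1 N at the tread; it stays where it is left.
- rail: Moving guide rail: white strip 560 mm long (y), top 115 mm high, with two 10 mm steel rods through the housing (conveyor y = -34 and 34, 98 mm high, standing out in front to x = -183 mm at most) and the red pointer. Its origin lies at the conveyor's when wide open (gap 74 mm between rails) and moves along conveyor +x as it closes, 42 mm at most; at the blue mark the gap is 48 mm.
- pointer (a point): Point of the red pointer blade over the middle of the scale; blade 2.5 mm wide (x) and 38 mm long (y), top 113.5 mm above the bench, carried by the rail close over the scale plate; it moves with the rail along conveyor x.
- blue_mark (a point): Middle of the blue band on the white scale plate (conveyor x -147 to -69, y -100 to -66 mm, top 109 mm high) right of the housing; axes as the conveyor's. Bands 6 mm wide in x: yellow centred at conveyor x = -119, blue -103, green -91 mm. On the mark the pointer has the same conveyor x; it starts 14 to 26 mm short, on the robot's side.
- bottle_a: White bottle, 44 mm diameter, 126 mm tall, blue dropper cap, standing upright on the belt between the rails, left of the wheel (about conveyor y = 190 mm), top 191 mm above the bench. Origin: centre of its underside, z up. Full, about 130 g, loose.
- bottle_b: A like bottle behind bottle_a on the belt, about conveyor y = 252 mm.
- bottle_c: A like bottle standing on the bench in front of the conveyor, left of the wheel, 126 mm tall.
- label_roll: Roll of labels, a white ring with blue and red print, 104 mm outer diameter, 76 mm inner, 60 mm high, lying flat on the bench in front of the conveyor, right of the wheel. Origin: centre of its underside. Loose.
Mind the look-alikes: they are no part of the job. What is shaped like the bottle_a but pink is not meant. Leave any pink look-alike of the bottle_b alone.

How it is judged (in metres and radians):
On the way:
1. the wheel is rolled forward under a fingertip (contact force between the fingers and conveyor above 0.3 N and velocity of joint wheel above 0.05 rad/s), for 0.1 s.
At the end, for the whole second after the job is handed in: The red pointer rests on the blue band (its middle within 3 mm of the band's middle), the wheel is at rest, the three bottles stand upright and they and the label roll are within 15 mm of where they stood (x of pointer in the frame of blue_mark between -0.003 and 0.003 m and velocity of joint wheel between -0.05 and 0.05 rad/s and distance of each of bottle_a, bottle_b, bottle_c, label_roll from where it was at the start of the episode below 0.015 m and angle between each of bottle_a, bottle_b, bottle_c's own z axis and vertical below 0.1 rad); the robot touches nothing.
It fails at once if the rail, its rods or its pointer is touched by the robot (contact force between any of the fingers, the arm and rail above 0.5 N).
It fails at once if a waiting bottle is nipped by the rail (contact force between rail and bottle_a above 3 N or contact force between rail and bottle_b above 3 N).
It fails at once if a bottle or the label roll is shifted by more than 15 mm, lifted or knocked over (distance of any of bottle_a, bottle_b, bottle_c, label_roll from where it was at the start of the episode above 0.015 m or angle between any of bottle_a, bottle_b, bottle_c's own z axis and vertical above 0.3 rad).
It also fails if it takes over 56 s, if anything falls off the work surface, if the arm or the gripper's body presses on something with over 40 N, if the wrist force passes 120 N, or if a joint passes its speed limit or range.

### The arm

A 6-joint arm with a two-finger parallel gripper is mounted at the origin on the work surface. World frame = base frame: x ahead of the robot, y to its left, z up, the work surface at z = 0. Lengths are in m, angles in degrees, forces in N, time in s.
With the tool pointing down it reaches from about 0.25 to 0.775 m from the base axis. Payload 8.9 kg.
Tool frame: the origin (TCP) lies at the very end of the fingers, on their centre line; the grasp point (between the pads) lies 19 mm behind it; z points along the fingers, y is the line along which they close (so a half turn about z gives the same grasp; the last joint's range is limited). The gripper opens to 85 mm and grips with 20 to 120 N. Pads are 22 mm wide; open, the fingers measure 114 mm over their backs; the gripper's body (76 mm by 85 mm) begins 54 mm behind the grasp point. The pads swing forward as they close: fully open they stand 13 mm farther back than shut.
Start: joints at [-71.694, 16.656, -8.789, 64.555, 0, 82.019], TCP at [0.233, -0.471, 0.231] pointing down, gripper open.
Joint ranges: [-144.48, 144.48], [-52.06, 99.96], [-74.48, 78.29], [-112.23, 115.85], [-86.99, 84.42], [-180, 180]. Speed limits (degrees/s): [127.2, 127.2, 159.86, 180, 180, 180].

### API

Orientations are given as a 3x3 rotation matrix whose columns are the frame's x, y, z axes.
In Python, from plant import r, grab_frame gives the robot as it stands.
- The arm moves only by the tool apply_moves, never from a script. Its argument "increments" is a list of rows, each a list of 6 numbers: the shift along the tool's x, y, z in units of 100 mm (1.0 is 100 mm), then the turn, a rotation vector about the tool's x, y, z in units of 2 pi rad (1.0 is 2 pi rad). A call has 1 to 20 rows; each row is the pose to reach, as a shift and turn from the pose commanded when the call began, along the tool's axes at that moment, turning the shorter way round; what a row does not reach only later rows make up. A row lasts 1/12 s, in which the tool goes at most 41.7 mm and 7.16 degrees, less where a joint would pass 70% of its speed; a pose out of reach is approached as far as the arm can. A call with a number of a shift or a turn outside -1 to 1 is refused whole. A call with a gripper value outside its range is refused whole. "hand" is the opening, from -1 (shut) to 1 (fully open), set as the call begins (left out, the last holds). The fingers move at their own pace and stop on an object; "newtons" is the grip in N (left out, the last holds). Time passes only in rows, so rows that repeat a pose let the fingers close. It gives the time, the measured TCP pose, the force, the opening and the grip force at its end, in the units of the state.
- r.observe(): the state, without advancing time (a new reading comes with each control period).
- grab_frame(name): name is "side" or "top" or "wrist"; returns a dict with "img" (384x512x3 uint8, red, green, blue), "fx", "fy", "cx", "cy" (pixels), "R" (3x3) and "t" (3): a world point X has camera coordinates R X + t. Camera axes: x right, y down, z forward; pixel columns grow to the right and rows downward; lengths in m; the calibration is good to about 2 mm. The wrist camera is an equidistant fisheye: a pixel r from the principal point sees the ray r / f radians off the axis. A picture is of the moment at which its call begins. There is no depth.
- r.close_job(): hands the job in; it is judged then, once.
The state is a dict: "t": time; "qpos": joint angles; "dq": joint speeds; "joint_torque": joint torques, N m; "position": TCP position; "ee_rot": TCP orientation; "ft_force": force on the tool from outside, world axes, zero at the start; "ft_torque": the same for the moment, N m; "finger_gap": opening from 0.0 (shut) to 1.0 (fully open); "grasp_force": force on a finger pad.
Only numpy, scipy, OpenCV 4.12 (cv2) and the standard library are available. Lean on these libraries where they do the work, as an engineer would, in place of code of your own. Each camera call takes 0.05 s, during which the arm holds its last target. There are 200 camera calls.

## Working session

There is one attempt and no reset: what is moved stays moved. The work goes in short steps, Python scripts to look and compute and a tool call to move; the robot and the scene stay as the last step left them, time stands still between calls to the robot, and variables do not carry over. Pictures are saved under pics/ and viewed, at most 10 in all, crops included, and the job is handed in when it is done.

Besides the shell and the picture viewer there is one more tool, called as a command line: name --pt "numbers of a row" for each row, then --argument value for the rest. apply_moves: Moves the arm, as the interface text tells. Shifts and turns lie within -1 to 1; 1 stands for 100 mm of shift or 2 pi rad of turn. Its arguments: {"type":"object","properties":{"increments":{"type":"array"},"hand":{"type":"number"},"newtons":{"type":"number"}},"required":["increments"]}

```bash
mkdir -p pics
python3 - <<'E'
from plant import r, grab_frame
import cv2,pickle,numpy as np
d={}
for n in("top","side"):
    f=grab_frame(n);d[n]=f;cv2.imwrite(f"pics/{n}0.png",f["img"][:,:,::-1])
    print(n,f["fx"],f["cx"],f["cy"],np.round(f["R"],3).tolist(),np.round(f["t"],3))
pickle.dump(d,open("d0.pkl","wb"))
s=r.observe();print(s["t"],s["position"],np.round(s["ee_rot"],3),s["finger_gap"])
E
```

```text
top 495.0841616107378 259.1677488813338 196.11763791128016 [[0.018, -1.0, -0.001], [-0.991, -0.018, -0.135], [0.135, 0.003, -0.991]] [0.025 0.577 1.173]
side 468.77956967655984 257.93792388059006 194.5083046757567 [[-0.756, -0.655, 0.007], [-0.504, 0.574, -0.646], [0.419, -0.491, -0.764]] [0.455 0.338 1.016]
0.1 [ 0.23237946 -0.47034355  0.23079497] [[ 0.897  0.443 -0.   ]
 [ 0.443 -0.897  0.001]
 [ 0.    -0.001 -1.   ]] 1.00338685620497
```

View pics/top0.png

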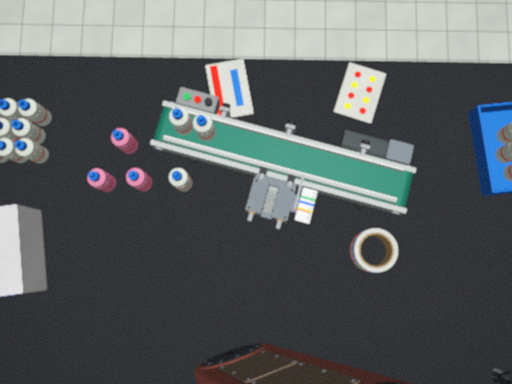

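View pics/side0.png

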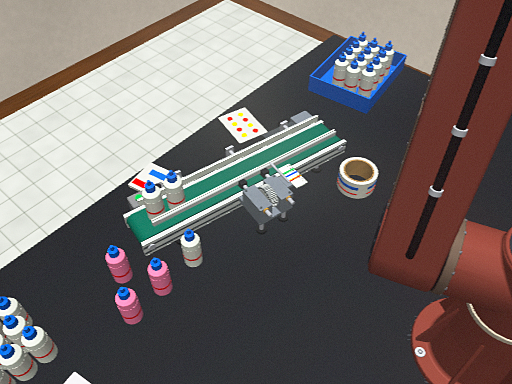

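The top view shows the green belt running from (155,125) to (412,190), the housing with its wheel slot at about (270,197), and the scale at (306,204). The label roll is at (375,250) and bottle_c at (180,180). Next I measure these points.

```bash
cat > h.py <<'E'
import numpy as np,cv2
def ray(f,u,v,z):
    d=f["R"].T@np.array([(u-f["cx"])/f["fx"],(v-f["cy"])/f["fy"],1.]);o=-f["R"].T@f["t"]
    return o+d*(z-o[2])/d[2]
def proj(f,X):
    c=f["R"]@np.array(X)+f["t"];return np.array([f["cx"]+f["fx"]*c[0]/c[2],f["cy"]+f["fy"]*c[1]/c[2]])
def blobs(f,lo,hi,win):
    h=cv2.cvtColor(f["img"],cv2.COLOR_RGB2HSV);m=cv2.inRange(h,lo,hi);k=np.zeros_like(m);a,b,c,d=win;k[b:d,a:c]=m[b:d,a:c];return k
E
python3 - <<'E'
from h import *
import pickle
d=pickle.load(open("d0.pkl","rb"));f=d["top"]
m=blobs(f,(70,80,40),(90,255,255),(140,90,430,220))
c=max(cv2.findContours(m,0,1)[0],key=cv2.contourArea)
P=np.array([ray(f,*p,0.065)[:2] for p in c[:,0]],np.float32)
rc=cv2.minAreaRect(P);print("belt",rc);box=cv2.boxPoints(rc);print(box)
e=[box[(i+1)%4]-box[i] for i in range(4)];L=max(e,key=np.linalg.norm);L=L*np.sign(L[1]);print("yaw",np.degrees(np.arctan2(-L[0],L[1])))
yaw=np.arctan2(-L[0],L[1])
for n,lo,hi in(("blue",(100,100,60),(125,255,255)),("yel",(18,90,100),(35,255,255)),("green",(45,60,60),(90,255,255)),("red",(170,100,80),(180,255,255)),("red0",(0,100,80),(10,255,255))):
  for cam,w in(("top",(290,182,322,228)),("side",(272,160,312,190))):
    g=d[cam];m=blobs(g,lo,hi,w);k=cv2.connectedComponentsWithStats(m)
    for i in range(1,k[0]):
        if k[2][i,4]>=4: print(n,cam,k[2][i,4],k[3][i].round(1),ray(g,*k[3][i],.109).round(4))
np.savez("y.npz",yaw=yaw)
a=f["img"][165:235,235:330,::-1];cv2.imwrite("pics/crop.png",cv2.resize(a,None,fx=8,fy=8,interpolation=2)[:600,:800])
E
```

```text
belt ((0.6723718047142029, -0.01827794313430786), (0.63307124376297, 0.08508523553609848), 75.68984985351562)
[[ 0.55291086 -0.3144768 ]
 [ 0.6353561  -0.3355074 ]
 [ 0.79183275  0.2779209 ]
 [ 0.7093875   0.2989515 ]]
yaw -14.310147
blue top 23 [307.3 203. ] [ 0.5525 -0.0754  0.109 ]
blue side 22 [291.5 173.5] [ 0.5534 -0.0746  0.109 ]
yel top 23 [304.9 209.6] [ 0.5372 -0.07    0.109 ]
green top 11 [317.3 182.7] [ 0.6002 -0.0984  0.109 ]
green top 33 [308.7 198.1] [ 0.5639 -0.0786  0.109 ]
green side 90 [286.1 163. ] [ 0.5873 -0.0948  0.109 ]
green side 24 [273.2 170.8] [ 0.5946 -0.0509  0.109 ]
green side 28 [288.3 170.8] [ 0.5655 -0.0767  0.109 ]
red0 side 7 [291.6 179.4] [ 0.5406 -0.0587  0.109 ]
```

View pics/crop.png

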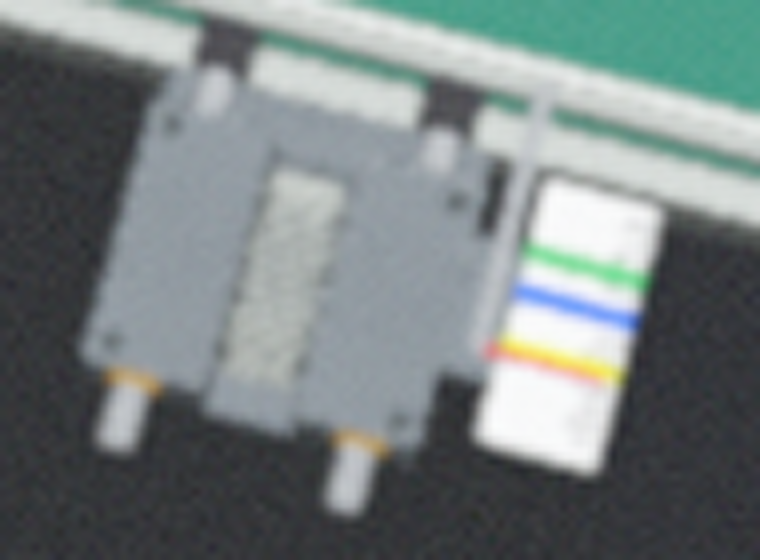

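The enlarged crop shows the pointer at about crop (490,350), just short of yellow, so it stands about 20 mm short of blue. From the blue mark and the yaw of -14.3°, wheel_top should be near (0.562, 0.008). I shut the hand and approach, turning the tool's y axis onto conveyor +x.

apply_moves --pt "0.4 -0.22 0 0 0 -0.019" --pt "0.8 -0.45 0 0 0 -0.038" --pt "1 -0.56 0 0 0 -0.058" --pt "1 -0.56 0 0 0 -0.078" --pt "1 -0.56 0 0 0 -0.098" --pt "1 -0.56 0 0 0 -0.118" --pt "1 -0.56 0 0 0 -0.137" --pt "1 -0.56 0 0 0 -0.137" --pt "1 -0.56 0 0 0 -0.137" --hand -1 --newtons 60

```text
t: 0.85
position: [0.2973, -0.376, 0.2311]
ee_rot: [[0.252, 0.968, -0.0], [0.968, -0.252, 0.0], [0.0, -0.0, -1.0]]
ft_force: [0.9, 0.1, -0.2]
finger_gap: -0.004
grasp_force: 0.0
```

apply_moves --pt "0.4 0.12 0 0 0 0" --pt "0.8 0.24 0 0 0 0" --pt "1 0.3 0 0 0 0"

```text
t: 1.1
position: [0.3519, -0.2841, 0.2311]
ee_rot: [[0.253, 0.967, 0.0], [0.967, -0.253, 0.002], [0.002, -0.0, -1.0]]
ft_force: [-0.4, 0.0, 0.1]
finger_gap: 0.002
grasp_force: 0.0
```

apply_moves --pt "0.4 0.12 0 0 0 0" --pt "0.8 0.24 0 0 0 0" --pt "1 0.3 0 0 0 0"

```text
t: 1.35
position: [0.4063, -0.1943, 0.2313]
ee_rot: [[0.252, 0.968, 0.0], [0.968, -0.252, 0.001], [0.001, 0.0, -1.0]]
ft_force: [0.6, 0.5, -0.1]
finger_gap: 0.002
grasp_force: 0.0
```

apply_moves --pt "0.4 0.12 0 0 0 0" --pt "0.8 0.24 0 0 0 0" --pt "1 0.3 0 0 0 0"

```text
t: 1.6
position: [0.4604, -0.1048, 0.2313]
ee_rot: [[0.252, 0.968, 0.001], [0.968, -0.252, 0.001], [0.001, 0.0, -1.0]]
ft_force: [-0.4, 0.3, 0.2]
finger_gap: -0.001
grasp_force: 0.0
```

apply_moves --pt "0.4 0.12 0 0 0 0" --pt "0.8 0.24 0 0 0 0" --pt "1 0.3 0 0 0 0" --pt "1 0.3 0 0 0 0"

```text
t: 1.93
position: [0.5147, -0.0152, 0.231]
ee_rot: [[0.249, 0.968, 0.0], [0.968, -0.249, 0.001], [0.001, 0.0, -1.0]]
ft_force: [-0.8, -1.2, -0.4]
finger_gap: -0.002
grasp_force: 0.0
```

Run:
```python
from plant import r, grab_frame
import cv2,pickle,numpy as np
d={n:grab_frame(n) for n in("wrist","top")}
pickle.dump(d,open("d1.pkl","wb"))
f=d["wrist"];cv2.imwrite("pics/w1.png",f["img"][:,:,::-1])
s=r.observe();print(s["t"],s["position"],s["qpos"],s["ft_force"],f["fx"],f["cx"],f["cy"])
```

```text
2.0333 [ 0.51296398 -0.01799252  0.23090969] [-1.01651138e+01  1.54371643e+01 -1.05286803e+01  6.40829455e+01
 -1.40440108e-02  9.43103170e+01] [-0.38226255  0.00588699 -0.2123622 ] 297.3186396354542 249.42918060554763 189.3755718864633
```

View pics/w1.png

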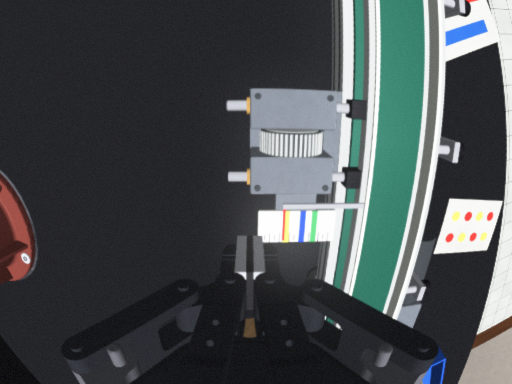

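The wrist view shows the wheel in its slot at about (291,144), the scale at (295,226) with the red pointer beside yellow at about (286,225), blue at (303,226), and the belt edge vertical. I measure these with the fisheye model.

```bash
cat >> h.py <<'E'
def fray(f,u,v,z):
    x=np.array([(u-f["cx"])/f["fx"],(v-f["cy"])/f["fy"]]);t=np.linalg.norm(x)
    d=f["R"].T@np.array([*(x/t*np.sin(t)),np.cos(t)]);o=-f["R"].T@f["t"];return o+d*(z-o[2])/d[2]
yaw=np.radians(-14.3)
def conv(dx,dy): return np.array([np.cos(yaw)*dx-np.sin(yaw)*dy,np.sin(yaw)*dx+np.cos(yaw)*dy])
def inv(w): return np.array([np.cos(yaw)*w[0]+np.sin(yaw)*w[1],-np.sin(yaw)*w[0]+np.cos(yaw)*w[1]])
C={"blue":((105,100,60),(125,255,255),.109),"yel":((22,100,100),(35,255,255),.109),"green":((45,80,60),(75,255,255),.109),"red":((0,120,80),(8,255,255),.1135),"red2":((172,120,80),(180,255,255),.1135)}
def scale(f,win,origin=None):
    out={}
    for n,(lo,hi,z) in C.items():
        m=blobs(f,lo,hi,win);k=cv2.connectedComponentsWithStats(m)
        if k[0]<2: continue
        i=1+np.argmax(k[2][1:,4]);p=fray(f,*k[3][i],z);out[n]=p
        print(n,k[2][i],k[3][i].round(1),p.round(4),"conv mm",(inv(p[:2])*1e3).round(1))
    return out
E
python3 - <<'E'
from h import *
import pickle
d=pickle.load(open("d1.pkl","rb"));f=d["wrist"]
o=scale(f,(250,200,345,250))
w=o["blue"][:2]+conv(-.012,.083);print("wheel from blue",w)
for q in((291,144),):print("wheel px",fray(f,*q,.117))
for q in((249,190),(250,88),(340,92),(334,193)):print(fray(f,*q,.106),(inv(fray(f,*q,.106))*1e3).round(1))
cv2.imwrite("pics/c1.png",cv2.resize(f["img"][80:250,225:375,::-1],None,fx=3.5,fy=3.5,interpolation=2))
E
```

```text
blue [298 211   8  32 157] [301.7 226.6] [ 0.5531 -0.0735  0.109 ] conv mm [554.1  65.4]
yel [283 211   5  32  65] [285.4 230.1] [ 0.5364 -0.073   0.109 ] conv mm [537.8  61.7]
green [310 211   7  31 139] [313.3 226.1] [ 0.5647 -0.0761  0.109 ] conv mm [566.   65.8]
red [283 210   3  30  38] [283.5 223.6] [ 0.536  -0.0632  0.1135] conv mm [535.   71.1]
red2 [283 210   1   1   1] [283. 210.] [ 0.5385 -0.049   0.1135] conv mm [533.9  85.6]
wheel from blue [0.56197549 0.00988333]
wheel px [0.55884922 0.01210814 0.117     ]
[ 0.51147916 -0.02387364  0.106     ] [501.5 103.2]
[0.53602081 0.06819035 0.106     ] [502.6 198.5]
[0.61521784 0.04701256 0.106     ] [584.5 197.5]
[ 0.59160824 -0.04766118  0.106     ] [585.   99.9]
```

View pics/c1.png

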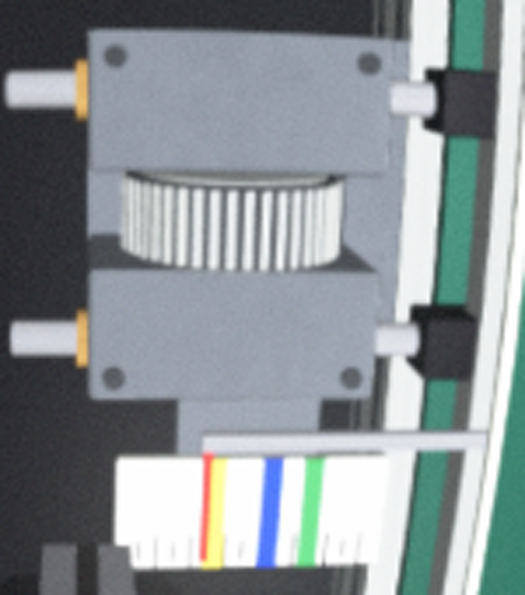

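apply_moves --pt "0.2 0.13 0.1 0 0 0" --pt "0.4 0.27 0.2 0 0 0" --pt "0.4 0.27 0.5 0 0 0" --pt "0.4 0.27 0.8 0 0 0" --pt "0.4 0.27 0.95 0 0 0" --pt "0.4 0.27 0.95 0 0 0" --pt "0.4 0.27 0.95 0 0 0"

```text
t: 2.62
position: [0.5483, 0.0124, 0.1362]
ee_rot: [[0.251, 0.968, -0.002], [0.968, -0.251, -0.0], [-0.0, -0.002, -1.0]]
ft_force: [0.5, -0.4, 0.9]
finger_gap: 0.003
grasp_force: 0.0
```

apply_moves --pt "0 0 0.05 0 0 0" --pt "0 0 0.1 0 0 0" --pt "0 0 0.13 0 0 0" --pt "0 0 0.13 0 0 0"

```text
t: 2.95
position: [0.549, 0.0133, 0.1232]
ee_rot: [[0.249, 0.969, 0.0], [0.969, -0.249, -0.0], [-0.0, 0.0, -1.0]]
ft_force: [0.5, -1.1, -0.3]
finger_gap: -0.003
grasp_force: 0.0
```

apply_moves --pt "0 0 0.02 0 0 0" --pt "0 0 0.04 0 0 0" --pt "0 0 0.04 0 0 0" --pt "0 0 0.04 0 0 0"

```text
t: 3.28
position: [0.5491, 0.0135, 0.1193]
ee_rot: [[0.248, 0.969, -0.0], [0.969, -0.248, -0.0], [-0.0, -0.0, -1.0]]
ft_force: [-0.2, 0.3, -0.8]
finger_gap: -0.0
grasp_force: 0.0
```

apply_moves --pt "0 0 0.01 0 0 0" --pt "0 0 0.015 0 0 0" --pt "0 0 0.015 0 0 0" --pt "0 0 0.015 0 0 0"

```text
t: 3.62
position: [0.5491, 0.0135, 0.1178]
ee_rot: [[0.249, 0.969, -0.0], [0.969, -0.249, 0.0], [0.0, -0.0, -1.0]]
ft_force: [-0.7, -0.6, -0.1]
finger_gap: 0.001
grasp_force: 0.0
```

apply_moves --pt "0 0 0.01 0 0 0" --pt "0 0 0.01 0 0 0" --pt "0 0 0.01 0 0 0"

```text
t: 3.87
position: [0.5493, 0.0134, 0.117]
ee_rot: [[0.249, 0.969, 0.0], [0.969, -0.249, -0.0], [0.0, 0.0, -1.0]]
ft_force: [-0.4, 0.0, 1.2]
finger_gap: -0.005
grasp_force: 1.0
```

apply_moves --pt "0 0 0.005 0 0 0" --pt "0 0 0.01 0 0 0" --pt "0 0 0.01 0 0 0"

```text
t: 4.12
position: [0.5494, 0.0134, 0.1167]
ee_rot: [[0.249, 0.969, 0.001], [0.969, -0.249, -0.0], [0.0, 0.001, -1.0]]
ft_force: [-3.0, 0.4, 10.0]
finger_gap: -0.002
grasp_force: 5.3
```

apply_moves --pt "0 0.02 0 0 0 0" --pt "0 0.04 0 0 0 0" --pt "0 0.06 0 0 0 0" --pt "0 0.08 0 0 0 0" --pt "0 0.1 0 0 0 0"

```text
t: 4.53
position: [0.5605, 0.0106, 0.1178]
ee_rot: [[0.249, 0.969, 0.004], [0.969, -0.249, -0.001], [0.0, 0.004, -1.0]]
ft_force: [-1.9, -1.5, 17.4]
finger_gap: -0.004
grasp_force: 8.9
```

```bash
cat > look.py <<'E'
from h import *
from plant import r, grab_frame
import sys
f=grab_frame("wrist");s=r.observe();print(s["t"],s["position"].round(4) if hasattr(s["position"],"round") else s["position"],np.round(s["ft_force"],1))
a=fray
# window about the scale, from its measured place (blue at 0.5531,-0.0735)
P=f["R"]@np.array([.5531,-.0735,.109])+f["t"];th=np.arctan2(np.hypot(P[0],P[1]),P[2]);u=np.array([f["cx"],f["cy"]])+f["fx"]*th*P[:2]/np.hypot(P[0],P[1])
print("blue expected px",u.round(1));u=u.astype(int)
w=(max(u[0]-80,0),max(u[1]-45,0),min(u[0]+70,511),min(u[1]+45,383));scale(f,w)
if len(sys.argv)>1: cv2.imwrite(sys.argv[1],f["img"][:,:,::-1])
E
python3 look.py pics/w2.png
```

```text
4.5833 [0.5609 0.0105 0.1178] [-1.4 -0.8 16.6]
blue expected px [268.9 338.3]
yel [243 326   3  12  28] [244.1 331.8] [ 0.5376 -0.0617  0.109 ] conv mm [536.2  73. ]
red [246 323   4  16  31] [247.5 330.7] [ 0.5413 -0.0567  0.1135] conv mm [538.6  78.8]
red2 [247 323   2   1   2] [247.5 323. ] [ 0.5433 -0.0492  0.1135] conv mm [538.6  86.6]
```

View pics/w2.png

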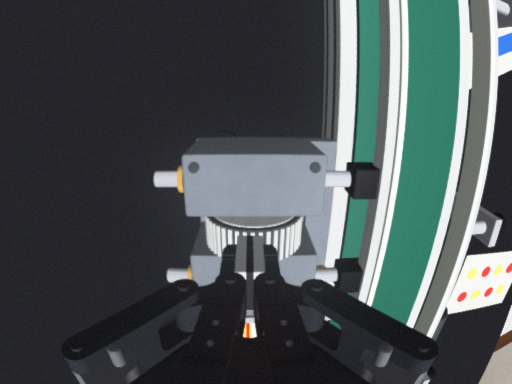

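The fingertip sits on the wheel near the crest, and the red pointer, seen at (248,330), has moved on about 3.6 mm. I finish the stroke, lift and go back for the next one.

apply_moves --pt "0 0.02 0 0 0 0" --pt "0 0.04 0 0 0 0" --pt "0 0.06 0 0 0 0" --pt "0 0.08 0.002 0 0 0" --pt "0 0.1 0.004 0 0 0" --pt "0 0.12 0.007 0 0 0" --pt "0 0.12 0.007 0 0 0"

```text
t: 5.17
position: [0.5732, 0.0073, 0.1173]
ee_rot: [[0.249, 0.969, 0.006], [0.969, -0.249, -0.001], [0.0, 0.006, -1.0]]
ft_force: [2.1, -1.7, 14.8]
finger_gap: -0.004
grasp_force: 7.7
```

apply_moves --pt "0 0 -0.1 0 0 0" --pt "0 0 -0.15 0 0 0" --pt "0 -0.13 -0.15 0 0 0" --pt "0 -0.26 -0.15 0 0 0" --pt "0 -0.26 -0.15 0 0 0"

```text
t: 5.58
position: [0.5429, 0.0151, 0.13]
ee_rot: [[0.248, 0.969, -0.002], [0.969, -0.248, 0.0], [-0.0, -0.003, -1.0]]
ft_force: [0.1, 0.5, -0.4]
finger_gap: 0.0
grasp_force: 0.0
```

```bash
python3 look.py
```

```text
5.6333 [0.5443 0.0147 0.1302] [-0.   0.  -0.4]
blue expected px [291.8 326.2]
```

apply_moves --pt "0 0.05 0.07 0 0 0" --pt "0 0.05 0.12 0 0 0" --pt "0 0.05 0.135 0 0 0" --pt "0 0.05 0.138 0 0 0" --pt "0 0.07 0.138 0 0 0" --pt "0 0.09 0.138 0 0 0" --pt "0 0.11 0.138 0 0 0" --pt "0 0.13 0.138 0 0 0" --pt "0 0.15 0.138 0 0 0" --pt "0 0.17 0.138 0 0 0" --pt "0 0.19 0.138 0 0 0" --pt "0 0.21 0.138 0 0 0" --pt "0 0.23 0.138 0 0 0" --pt "0 0.25 0.14 0 0 0" --pt "0 0.27 0.143 0 0 0" --pt "0 0.28 0.144 0 0 0" --pt "0 0.28 0.144 0 0 0"

```text
t: 7.05
position: [0.5753, 0.0068, 0.1168]
ee_rot: [[0.249, 0.968, 0.005], [0.969, -0.249, -0.001], [0.0, 0.005, -1.0]]
ft_force: [1.9, -0.8, 12.9]
finger_gap: 0.001
grasp_force: 6.3
```

apply_moves --pt "0 0 -0.1 0 0 0" --pt "0 0 -0.25 0 0 0" --pt "0 -0.13 -0.6 0 0 0" --pt "-0.3 -0.26 -1 0 0 0" --pt "-0.6 -0.26 -1 0 0 0" --pt "-0.6 -0.26 -1 0 0 0" --pt "-0.6 -0.26 -1 0 0 0" --pt "-0.6 -0.26 -1 0 0 0"

```text
t: 7.72
position: [0.5322, -0.0442, 0.2152]
ee_rot: [[0.249, 0.968, -0.001], [0.968, -0.249, 0.001], [0.0, -0.001, -1.0]]
ft_force: [0.4, -0.8, 0.5]
finger_gap: -0.006
grasp_force: 0.0
```

```bash
python3 look.py pics/w3.png
```

```text
7.7667 [ 0.5322 -0.0437  0.2149] [0.7 0.8 0.2]
blue expected px [280.2 211.1]
blue [277 193   7  35 194] [280.2 209.8] [ 0.5534 -0.0722  0.109 ] conv mm [554.   66.8]
yel [260 213   6  15  50] [262.8 221.7] [ 0.5352 -0.0798  0.109 ] conv mm [538.4  54.9]
green [290 193   7  35 180] [293.3 210.1] [ 0.565  -0.0756  0.109 ] conv mm [566.1  66.3]
red [273 191   4  34  51] [274.1 207. ] [ 0.5486 -0.0661  0.1135] conv mm [548.   71.4]
red2 [276 191   1   1   1] [276. 191.] [ 0.5536 -0.0518  0.1135] conv mm [549.2  86.5]
```

apply_moves --pt "0.3 0 0 0 0 0" --pt "0.6 0.01 0.1 0 0 0" --pt "0.6 0.01 0.5 0 0 0" --pt "0.6 0.01 0.8 0 0 0" --pt "0.6 0.01 0.85 0 0 0" --pt "0.6 0.01 0.85 0 0 0" --pt "0.6 0.01 0.85 0 0 0"

```text
t: 8.35
position: [0.5485, 0.014, 0.1313]
ee_rot: [[0.248, 0.969, -0.0], [0.969, -0.248, 0.0], [-0.0, -0.0, -1.0]]
ft_force: [-0.2, -0.3, 0.6]
finger_gap: -0.003
grasp_force: 0.0
```

apply_moves --pt "0 0 0.08 0 0 0" --pt "0 0 0.13 0 0 0" --pt "0 0 0.146 0 0 0" --pt "0 0 0.148 0 0 0" --pt "0 0.02 0.148 0 0 0" --pt "0 0.04 0.148 0 0 0" --pt "0 0.06 0.148 0 0 0" --pt "0 0.08 0.148 0 0 0" --pt "0 0.1 0.148 0 0 0" --pt "0 0.12 0.148 0 0 0" --pt "0 0.14 0.148 0 0 0" --pt "0 0.16 0.148 0 0 0" --pt "0 0.18 0.148 0 0 0" --pt "0 0.2 0.15 0 0 0" --pt "0 0.22 0.152 0 0 0" --pt "0 0.22 0.152 0 0 0" --pt "0 0.22 0.152 0 0 0"

```text
t: 9.77
position: [0.5717, 0.0076, 0.1176]
ee_rot: [[0.249, 0.968, 0.005], [0.968, -0.249, -0.001], [0.0, 0.005, -1.0]]
ft_force: [1.2, -0.7, 11.7]
finger_gap: -0.001
grasp_force: 5.3
```

apply_moves --pt "0 0 -0.1 0 0 0" --pt "0 0 -0.25 0 0 0" --pt "0 -0.13 -0.6 0 0 0" --pt "-0.3 -0.22 -1 0 0 0" --pt "-0.6 -0.22 -1 0 0 0" --pt "-0.6 -0.22 -1 0 0 0" --pt "-0.6 -0.22 -1 0 0 0" --pt "-0.6 -0.22 -1 0 0 0"

```text
t: 10.43
position: [0.5331, -0.0444, 0.2157]
ee_rot: [[0.249, 0.968, 0.0], [0.968, -0.249, 0.0], [0.0, -0.0, -1.0]]
ft_force: [0.1, 0.2, 0.1]
finger_gap: 0.003
grasp_force: 0.0
```

```bash
python3 look.py pics/w4.png; python3 -c "
import cv2
a=cv2.imread('pics/w4.png')[150:260,220:330];cv2.imwrite('pics/c4.png',cv2.resize(a,None,fx=5,fy=5,interpolation=2))"
```

```text
10.4833 [ 0.5331 -0.044   0.2153] [0.5 0.1 0.2]
blue expected px [279.1 210.9]
blue [276 193   6  35  60] [277.4 211.9] [ 0.5514 -0.0741  0.109 ] conv mm [552.6  64.4]
yel [259 225   6   3  13] [261.7 226.3] [ 0.534  -0.0847  0.109 ] conv mm [538.4  49.8]
green [289 193   7  35 173] [292.1 209.9] [ 0.565  -0.0755  0.109 ] conv mm [566.1  66.3]
red [280 191   2   2   4] [280.5 191.5] [ 0.5583 -0.0537  0.1135] conv mm [554.3  85.8]
red2 [279 192   4  33  59] [279.8 208.3] [ 0.5543 -0.0692  0.1135] conv mm [554.2  69.9]
```

View pics/c4.png

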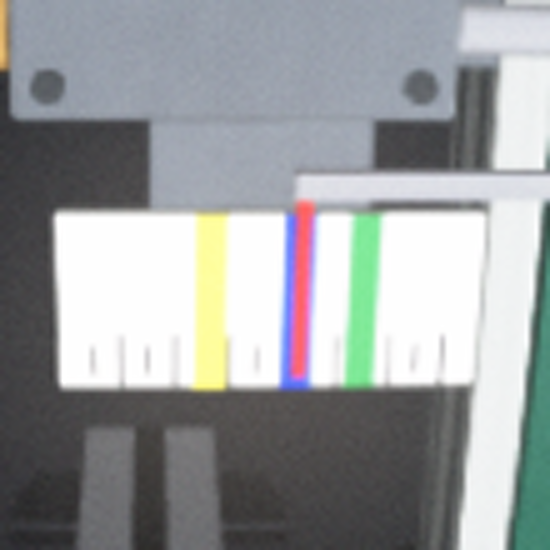

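The enlarged crop shows the red pointer at (303,290) on the blue band. It measures 554.2 mm against 554.1 mm for the band's middle, so the offset is about 0.1 mm. The hand is well clear, so I hand in.

```bash
python3 -c "
from plant import r
print(r.close_job())"
```

```text
the job is handed in; nothing more can be done
None
```

I rolled the wheel forward in three fingertip strokes until the red pointer stood on the blue mark, measured about 0.1 mm off its middle, then lifted the hand clear and handed the job in; no verdict came back.

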